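# Set a cam at peak lift under a dial gauge

## Task

A shaft with a cam on it is held between bench centres. First slide the dial gauge up to the cam until its plunger is pushed in by about 3 mm, then turn the shaft until the peak of the cam's lobe is squarely under the plunger, so that the gauge shows its highest reading, and leave everything like that. Work gently: never drive the plunger against its inner stop or strain the fixture, and leave the other parts on the bench alone.

Things in the scene. Friction and masses are not known exactly. Their poses are not given: they have to be found in the camera images.
- shaft_axis (a point): Fixed point on the shaft's axis in the cam's middle plane, 110 mm above the table. x points from the gauge to the shaft, y along the shaft from crank end to plain end, z up. The cam is the bare steel lobe here, 16 mm wide: base circle radius 19 mm, rounded nose of radius 14 mm centred 12 mm off the axis, straight flanks, so its peak is 26 mm from the axis.
- centres: The whole fixture, fixed; origin on the table, 110 mm straight below shaft_axis, same axes. Dark base plate 16 mm thick, from x = -175 to 85 and y = -120 to 130 mm; two grey uprights, 130 mm high and 50 mm along x, carry the shaft, with faces at y = -95, -61 and +69, +103 mm. A light precision fixture: grip, push and pull its parts with no more than about 25 N.
- crank_handle (a point): Centre of the crank's handle: a black round sleeve parallel to the shaft, diameter 16, length 70 mm, 40 mm off the axis, 150 mm from shaft_axis towards -y. Starts within 40 degrees of straight up. It spins freely on its pin: gripped from above, fingers closing across the shaft, it can be carried round the whole circle either way without turning the gripper.
- crank_arm (a point): Middle of the crank arm's outer face, on the shaft's axis, 108 mm from shaft_axis towards -y. Flat dark arm with a counterweight; reaches 48 mm on the handle's side, 36 mm on the other, where it is 16 mm thicker. About 3 N at the handle turns it, it stays where left, no stops. The lobe's angle to the crank differs each time; it starts away from the gauge, give or take 105 degrees.
- gauge_post (a point): On the axis of an upright round steel post, 14 mm in diameter, on the gauge's carriage: the middle of its part to grip, 113 mm above the table. The post ends 17 mm higher; the carriage's top is 52 mm above the table. Pushing it along shaft_axis x slides the gauge to the cam. The dial case (diameter 50 mm, top 122 mm above the table) begins 25 mm from the post's axis.
- carriage (a joint): Travel of the gauge carriage along its way towards the cam, 0 (back) to 0.045 m; it starts at 0 to 12 mm. It slides with about 5 N of friction and stays where it is left. The plunger tip meets the cam's base circle at about 22 mm.
- plunger_tip (a point): Round tip (radius 5 mm, the point is its foremost point) of the gauge's plunger, level with the shaft's axis, pointing at it along the shaft_axis x direction. With the tip on the cam its distance from shaft_axis is the cam's radius there.
- plunger (a joint): How far the plunger is pushed into the gauge, m: 0 fully out, 0.014 at its inner stop. Light spring: 0.9 N at 0, 3 N at the stop. The needle on the upward dial turns clockwise 0.4 rad per mm.
- collar: Bystander: small steel collar, 32 mm across, lying on the base plate.
- bolt_a: Bystander: dark bolt 64 mm long, lying on the base plate behind the shaft.
- bolt_b: Bystander: dark bolt 64 mm long, lying on the bench to the right.
- hub: Bystander: stepped steel hub, 100 mm across, on the bench to the left.
- race: Bystander: thick steel ring, 90 mm across, on the bench to the left.
- drill_bar: Bystander: black bar with holes, 130 mm long, on the bench to the right.
- spanner: Bystander: spanner, 170 mm long, lying on the bench to the left.
- oil: Bystander: small oil bottle, 120 mm high, to the right at the back.

How it is judged:
By the outcome, as a careful person would: the job done as asked, in the order asked, and still so for the second after the job is handed in, with the robot touching nothing.
It also fails if it takes over 72 s, if anything falls off the work surface, if the arm or the gripper's body presses on something with over 40 N, if the wrist force passes 120 N, or if a joint passes its speed limit or range.

## Robot

A 6-joint arm with a two-finger parallel gripper is mounted at the origin on the work surface. World frame = base frame: x ahead of the robot, y to its left, z up, the work surface at z = 0. Lengths are in m, angles in rad, forces in N, time in s.
With the tool pointing down it reaches from about 0.35 to 0.95 m from the base axis. Payload 17.4 kg.
Tool frame: the origin (TCP) lies on the centre line of the jaws, within the pads' length; the fingertips stand 8 mm ahead of it and the grasp point (between the pads) lies 11 mm behind it (env.tips_ahead is the x of the fingertips in the tool frame, in m); x points along the fingers, y is the direction in which the jaws open and shut, and the axes are right-handed (so a half turn about x gives the same grasp; the last joint's range is limited). The gripper opens to 93 mm and grips with 3 to 60 N. Pads are 15 mm wide; open, the fingers measure 128 mm over their backs; the gripper's body (75 mm by 188 mm) begins 65 mm behind the grasp point.
Start: joints at [-1.346, 0.116, 1.442, -0, 1.584, -0.038], TCP at [0.175, -0.652, 0.227] pointing down, gripper open.
Joint ranges: [-2.83, 2.83], [-0.83, 2.19], [0.07, 2.5], [-1.14, 4.28], [0.01, 3], [-2.97, 2.97]. Speed limits (rad/s): [1.89, 1.89, 2.22, 3.14, 3.14, 3.14].

## Interface

Orientations are given as a rotation vector (axis times angle).
In Python, from bench import env, get_image, job gives the robot as it stands.
- The arm moves only by the shell command python3 -m creep 'ROWS' [FORCE]. ROWS is JSON, a list of rows, each an object with "offset": the shift along the world's x, y, z in cm, a list of three; "twist": the turn about the world's z in degrees; "hand": the finger opening in cm, from 0 to 9.3. A call has 1 to 10 rows; each row shifts and turns the commanded pose from where the row before left it; what a row does not reach is not made up. A row lasts 1/10 s, in which the tool goes at most 50 mm and 8.59 degrees, less where a joint would pass 70% of its speed; a pose out of reach is approached as far as the arm can. A call is refused whole if a number of a shift passes 5 or a number of a turn 8.59, either way. A call with a gripper value outside its range is refused whole. The fingers move at their own pace and stop on an object; FORCE is the grip in N (left out, the last holds). Time passes only in rows, so rows that do not move let the fingers close. It gives the time, the measured TCP pose, the force and the opening at its end, in the units of the state.
- env.observe(): the state, without advancing time (a new reading comes with each control period).
- get_image(name): name is "scene" or "top" or "wrist"; returns a dict with "frame" (420x560x3 uint8, red, green, blue), "z_map" (420x560 float32, m along the optical axis (not along the pixel's ray), 0 where there is no reading), "K" (3x3 intrinsics, pixels), "R" (3x3) and "t" (3): a world point X has camera coordinates R X + t. Camera axes: x right, y down, z forward; pixel columns grow to the right and rows downward; lengths in m; the calibration is good to about 2 mm. A picture is of the moment at which its call begins.
- job.job_done(): hands the job in, once; it reports no verdict.
The state is a dict: "t": time; "q": joint angles; "joint_velocities": joint speeds; "tau": joint torques, N m; "tcp_pos": TCP position; "tool_rot": TCP orientation; "contact_force": force on the tool from outside, world axes, zero at the start; "wrist_torque": the same for the moment, N m; "width": opening from 0.0 (shut) to 1.0 (fully open).
Only numpy, scipy, OpenCV 4.12 (cv2) and the standard library are available. Lean on these libraries where they do the work, as an engineer would, in place of code of your own. Each camera call takes 0.05 s, during which the arm holds its last target.

## Working session

There is one attempt and no reset: what is moved stays moved. The work goes in short steps, Python scripts to look and compute and a shell command to move; the robot and the scene stay as the last step left them, time stands still between calls to the robot, and variables do not carry over. Pictures are saved under pics/ and viewed, and the job is handed in when it is done.

```bash
mkdir -p pics; ls
python3 - <<'E'
from bench import env,get_image
import cv2,numpy as np
for n in("scene","top","wrist"):
    d=get_image(n);cv2.imwrite(f"pics/{n}0.png",d["frame"][:,:,::-1]);np.savez(f"{n}0.npz",**d)
    print(n,d["K"][0,0],(-d["R"].T@d["t"]).round(3),d["R"].round(2).tolist())
s=env.observe();print({k:np.round(v,3) for k,v in s.items()})
E
```

```text
pics
scene 384.24626485455735 [0.795 0.507 0.889] [[-0.88, 0.48, 0.01], [0.37, 0.7, -0.6], [-0.3, -0.53, -0.8]]
top 496.1559843758494 [0.336 0.021 1.433] [[-0.01, -1.0, -0.0], [-0.99, 0.01, -0.12], [0.12, 0.0, -0.99]]
wrist 346.8792394536122 [ 0.25  -0.632  0.384] [[0.26, -0.97, 0.0], [-0.93, -0.25, 0.27], [-0.26, -0.07, -0.96]]
{'t': np.float64(0.15), 'q': array([-1.346,  0.116,  1.442, -0.   ,  1.584, -0.038]), 'joint_velocities': array([-0.   , -0.002, -0.001,  0.001,  0.001, -0.001]), 'tau': array([-1.0000e-03, -7.2176e+01, -6.2295e+01,  7.8000e-02,  2.3000e-02,
       -0.0000e+00]), 'tcp_pos': array([ 0.175, -0.652,  0.226]), 'tool_rot': array([ 2.081,  0.276, -2.082]), 'contact_force': array([ 0.166, -0.988, -0.599]), 'wrist_torque': array([-0.004,  0.003,  0.007]), 'width': np.float64(1.003)}
```

View pics/top0.png

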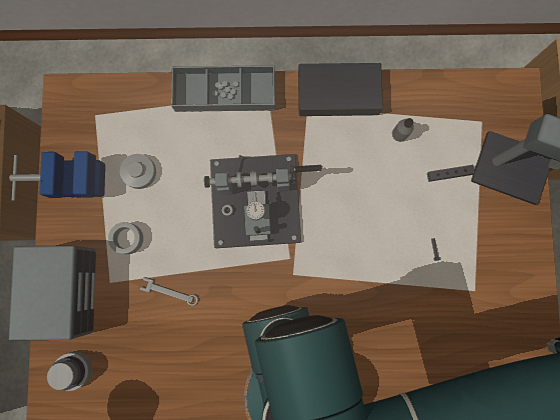

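View pics/scene0.png

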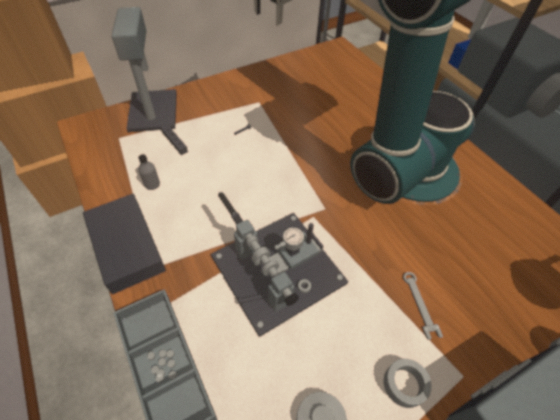

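The top view shows the plate at about (211..301, 155..248), the crank handle pointing right at about (308,168), the dial at (256,210), and the post near (258,230). I'll zoom in on these and measure the plate.

```bash
cat > h.py <<'E'
import numpy as np,cv2
def load(n): return dict(np.load(n))
def ray(d,u,v,z):
    c=-d["R"].T@d["t"]; r=d["R"].T@np.linalg.inv(d["K"])@np.array([u,v,1.]); return c+r*(z-c[2])/r[2]
def pts(d,u,v):
    z=d["z_map"][v,u]; r=np.linalg.inv(d["K"])@np.stack([u+0.,v+0.,np.ones(len(u))]); return ((r*z).T-d["t"])@d["R"]
def proj(d,X):
    p=(d["R"]@np.asarray(X).T).T+d["t"]; p=p@d["K"].T; return p[:,:2]/p[:,2:]
def zoom(d,u0,v0,u1,v1,k,f):
    cv2.imwrite(f,cv2.resize(d["frame"][v0:v1,u0:u1,::-1],None,fx=k,fy=k,interpolation=cv2.INTER_CUBIC))
E
python3 - <<'E'
from h import *
d=load("top0.npz"); zoom(d,195,140,360,260,4.8,"pics/topz.png")
s=load("scene0.npz"); zoom(s,200,180,360,340,3.7,"pics/scz.png")
v,u=np.mgrid[140:260,195:315]; v=v.ravel();u=u.ravel()
P=pts(d,u,v); m=(abs(P[:,2]-.016)<.006)&(d["frame"][v,u].max(1)<95)
mask=np.zeros((420,560),np.uint8);mask[v[m],u[m]]=255
mask=cv2.morphologyEx(mask,cv2.MORPH_OPEN,np.ones((3,3)))
c=max(cv2.findContours(mask,0,2)[0],key=cv2.contourArea)
r=cv2.minAreaRect(c);b=cv2.boxPoints(r);print(r,b)
for p in b:print(ray(d,*p,.016).round(4))
W=np.array([ray(d,*p,.016)[:2] for p in c[:,0].astype(float)]).astype(np.float32)
r=cv2.minAreaRect(W);print(r,cv2.boxPoints(r))
E
```

```text
((255.64007568359375, 213.24124145507812), (63.438724517822266, 86.33154296875), 86.42366790771484) [[210.57977 184.27626]
 [296.7432  178.89104]
 [300.70038 242.20622]
 [214.53696 247.59145]]
[0.5992 0.24   0.016 ]
[ 0.6119 -0.0101  0.016 ]
[ 0.4279 -0.0187  0.016 ]
[0.4156 0.2275 0.016 ]
((0.5136626958847046, 0.10924424231052399), (0.18408027291297913, 0.2472173422574997), 2.8801610469818115) [[ 0.41552785  0.22807202]
 [ 0.42794982 -0.01883304]
 [ 0.6117976  -0.00958353]
 [ 0.5993756   0.23732153]]
```

View pics/topz.png

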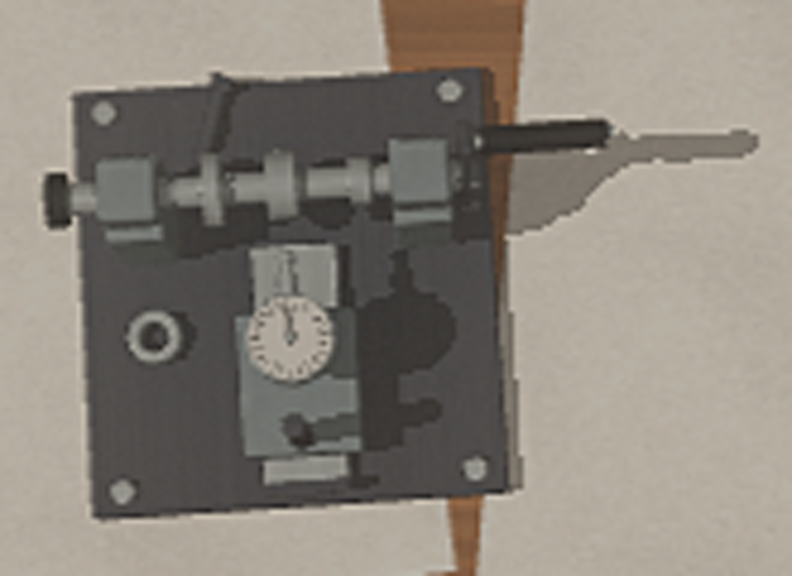

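View pics/scz.png

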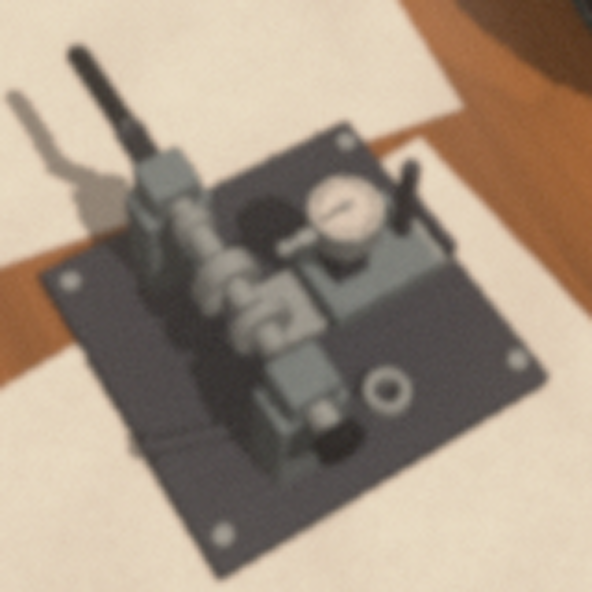

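Run:
```python
from h import *
from bench import env
from scipy.spatial.transform import Rotation as Ro
d=load("top0.npz"); s=load("scene0.npz"); w=load("wrist0.npz")
T=Ro.from_rotvec(env.observe()["tool_rot"]).as_matrix();print(T.round(3))
print("cam in tool",(T.T@(-w["R"].T@w["t"]-env.observe()["tcp_pos"])).round(3), (w["R"]@T).round(2).tolist())
O=np.array([.597,.1085,0]);a=np.radians(2.88);F=np.array([[np.cos(a),-np.sin(a),0],[np.sin(a),np.cos(a),0],[0,0,1]])
f=lambda p:(F.T@(p-O)*1e3).round(1)
g=lambda x,y:(195+x/4.8,140+y/4.8)
for nm,x,y,z in[("dial",290,337,.122),("postL",285,423,.130),("handle near",480,138,.15),("handle far",606,133,.15),("cam",281,183,.125),("uprightL",126,187,.13),("uprightR",418,172,.13)]:
    p=ray(d,*g(x,y),z);print(nm,p.round(4),f(p))
# depth-based upright tops
v,u=np.mgrid[140:260,195:330]; v=v.ravel();u=u.ravel()
P=pts(d,u,v);Q=(P-O)@F*1e3
for nm,lo,hi,m in[("tops",124,136,abs(Q[:,0])<40)]:
  for sg in(-1,1):
    q=Q[m&(Q[:,2]>lo)&(Q[:,2]<hi)&(sg*Q[:,1]>55)&(sg*Q[:,1]<108)];print(sg,len(q),q.min(0),q.max(0),q.mean(0))
q=Q[(Q[:,1]<-112)&(Q[:,2]>60)];print("handle",len(q),q.min(0),q.max(0),np.median(q,0))
q=Q[(Q[:,0]<-60)&(Q[:,2]>115)];print("dial",len(q),q.min(0),q.max(0),np.median(q,0))
q=Q[(Q[:,0]<-130)&(Q[:,2]>60)];print("post",len(q),q.min(0),q.max(0),np.median(q,0))
```

```text
[[-0.     0.26  -0.966]
 [ 0.001 -0.966 -0.26 ]
 [-1.    -0.001 -0.   ]]
cam in tool [-0.158  0.    -0.077] [[-0.0, 1.0, 0.0], [-0.27, -0.0, 0.96], [0.96, 0.0, 0.27]]
dial [0.5078 0.1036 0.122 ] [-89.3  -0.5 122. ]
postL [0.4592 0.106  0.13  ] [-137.8    4.5  130. ]
handle near [ 0.613 -0.003  0.15 ] [  10.3 -112.2  150. ]
handle far [ 0.6149 -0.0722  0.15  ] [   8.8 -181.3  150. ]
cam [0.5942 0.108  0.125 ] [ -2.8  -0.4 125. ]
uprightL [0.5921 0.1939 0.13  ] [ -0.6  85.6 130. ]
uprightR [0.5985 0.0314 0.13  ] [ -2.4 -77.1 130. ]
-1 165 [ -18.71907601 -106.38633409  124.26333115] [ 17.08665563 -60.00946111 135.49991597] [ -0.95743836 -77.82886149 130.32262471]
1 166 [-19.17896624  69.94706342 124.44684812] [ 17.26977814 105.72328053 135.69948107] [ -1.56679857  87.07712557 130.27352637]
handle 160 [   2.11597286 -183.35460706  143.98791296] [  18.14569433 -112.01885449  160.33433408] [   9.1081286  -146.29398325  154.78790799]
dial 373 [-265.24342569  -74.23493436  115.07733108] [ -60.81407792   24.88748008 1432.69998008] [-96.60126481  -3.24545252 122.35752296]
post 113 [-265.24342569  -74.23493436   64.96097513] [-132.0984329     5.70431704 1432.69998008] [-265.24342569  -74.23493436 1432.69998008]
```

Both estimates fit the given sizes: uprights at y of -78 and 87, z of 130, and the dial at y≈0. That puts the frame at about (0.597, 0.1085) with a yaw of 2.9°, and the post near (0.458, 0.1015). I'll move above the post.

```bash
python3 -m creep '[{"offset":[1.4,3.8,0],"twist":-1.2,"hand":9.3},{"offset":[1.4,3.8,0],"twist":-1.2,"hand":9.3},{"offset":[1.4,3.8,0],"twist":-1.2,"hand":9.3},{"offset":[1.4,3.8,0],"twist":-1.2,"hand":9.3},{"offset":[1.4,3.8,0],"twist":-1.2,"hand":9.3},{"offset":[1.4,3.8,0],"twist":-1.2,"hand":9.3},{"offset":[1.4,3.8,0],"twist":-1.2,"hand":9.3},{"offset":[1.4,3.8,0],"twist":-1.2,"hand":9.3},{"offset":[1.4,3.8,0],"twist":-1.2,"hand":9.3},{"offset":[1.4,3.8,0],"twist":-1.2,"hand":9.3}]' 20
python3 -m creep '[{"offset":[1.4,3.8,0],"twist":0,"hand":9.3},{"offset":[1.4,3.8,0],"twist":0,"hand":9.3},{"offset":[1.4,3.8,0],"twist":0,"hand":8},{"offset":[1.4,3.8,0],"twist":0,"hand":7},{"offset":[1.4,3.8,0],"twist":0,"hand":6},{"offset":[1.4,3.8,0],"twist":0,"hand":6},{"offset":[1.4,3.8,0],"twist":0,"hand":6},{"offset":[1.4,3.8,0],"twist":0,"hand":6},{"offset":[1.4,3.5,0],"twist":0,"hand":6},{"offset":[0,0,0],"twist":0,"hand":6}]'
python3 - <<'E'
from h import *
from bench import env,get_image
d=get_image("wrist");cv2.imwrite("pics/w1.png",d["frame"][:,:,::-1]);np.savez("w1.npz",**d)
E
```

```text
t: 1.15
tcp_pos: [0.3154, -0.2703, 0.2266]
tool_rot: [2.195, 0.057, -2.195]
contact_force: [0.6, 0.1, 0.7]
width: 1.001
t: 2.15
tcp_pos: [0.4419, 0.0703, 0.2261]
tool_rot: [2.192, 0.063, -2.194]
contact_force: [-0.2, -0.2, 0.1]
width: 0.647
```

View pics/w1.png

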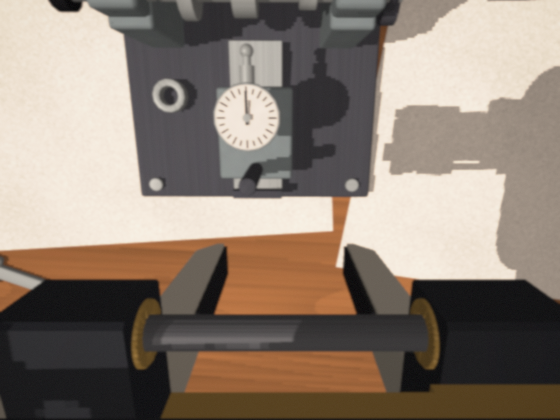

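The wrist picture shows the dial at (247,117), the post around (250,180) and the collar at (171,95). The arm lagged and ended 31 mm short in y. I'll refine the positions.

Run:
```python
from h import *
d=load("w1.npz"); zoom(d,200,30,310,210,3.3,"pics/w1z.png")
O=np.array([.597,.1085,0]);a=np.radians(2.88);F=np.array([[np.cos(a),-np.sin(a),0],[np.sin(a),np.cos(a),0],[0,0,1]])
v,u=np.mgrid[0:230,0:560]; v=v.ravel();u=u.ravel()
P=pts(d,u,v);Q=(P-O)@F*1e3;k=(Q[:,0]>-200)&(Q[:,0]<100);P,Q,u,v=P[k],Q[k],u[k],v[k]
def st(n,m):
  q=Q[m];print(n,len(q),np.percentile(q,[2,50,98],axis=0).round(1).tolist())
st("post",(Q[:,2]>70)&(Q[:,0]<-125)&(abs(Q[:,1])<30))
st("posttop",(Q[:,2]>126)&(Q[:,0]<-120)&(abs(Q[:,1])<30))
st("dial",(Q[:,2]>118)&(Q[:,2]<126)&(Q[:,0]>-120)&(Q[:,0]<-62)&(abs(Q[:,1])<30))
f=lambda p:(F.T@(p-O)*1e3).round(1)
print("dial",f(ray(d,247,117,.122)))
c=[(156,185),(351,185)]
for p in c:print("screw",f(ray(d,*p,.018)))
m=(abs(Q[:,2]-16)<5)&(d["frame"][v,u].max(1)<95)
M=np.zeros((420,560),np.uint8);M[v[m],u[m]]=255;M=cv2.morphologyEx(M,cv2.MORPH_OPEN,np.ones((3,3)))
cc=max(cv2.findContours(M,0,2)[0],key=cv2.contourArea)[:,0]
W=np.array([f(ray(d,*p,.016)) for p in cc.astype(float)]);print(W.min(0),W.max(0))
for lo,hi,ax,e in[(-100,100,0,-172)]:
  b=W[(W[:,0]<-165)&(abs(W[:,1])<110)];print("near edge",np.polyfit(b[:,1],b[:,0],1))
for s in(-1,1):
  b=W[(W[:,1]*s>110)&(W[:,0]>-160)&(W[:,0]<-20)];print(s,np.polyfit(b[:,0],b[:,1],1),len(b))
```

```text
post 473 [[-141.8, -7.8, 74.0], [-133.2, -2.4, 128.1], [-129.6, 4.9, 130.4]]
posttop 262 [[-142.4, -7.1, 127.1], [-136.0, -1.1, 129.3], [-130.0, 4.9, 130.5]]
dial 3531 [[-108.3, -22.7, 118.6], [-85.8, -1.1, 120.2], [-64.8, 20.7, 122.2]]
dial [-86.3  -2.3 122. ]
screw [-160.6  108.4   18. ]
screw [-159.2 -101.7   18. ]
[-171.2 -120.2   16. ] [ 16.4 124.9  16. ]
near edge [ 2.17175702e-03 -1.69657699e+02]
-1 [ 5.55996710e-04 -1.19262265e+02] 25
1 [-7.71010717e-03  1.22953428e+02] 37
```

View pics/w1z.png

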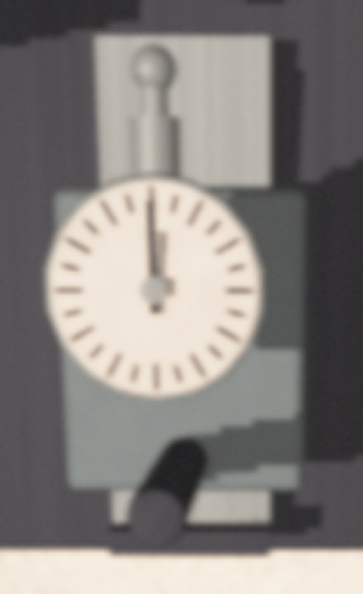

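Run:
```python
from bench import env
s=env.observe();print(s["t"],s["tcp_pos"].round(4),abs(s["joint_velocities"]).max())
from scipy.spatial.transform import Rotation as Ro
import numpy as np
T=Ro.from_rotvec(s["tool_rot"]).as_matrix();print(T.round(3),np.degrees(np.arctan2(T[1,1],T[0,1])))
p=np.array([.4604,.1006]);print((p-s["tcp_pos"][:2])*100)
```

```text
2.2 [0.4414 0.0687 0.2262] 0.05212113236037609
[[-0.001  0.057 -0.998]
 [-0.    -0.998 -0.057]
 [-1.     0.     0.001]] -86.75571474618653
[1.89749296 3.19046222]
```

```bash
python3 -m creep '[{"offset":[1,1.6,0],"twist":0,"hand":6},{"offset":[0.9,1.6,0],"twist":0,"hand":6},{"offset":[0,0,-2],"twist":0,"hand":6},{"offset":[0,0,-2],"twist":0,"hand":6},{"offset":[0,0,-1],"twist":0,"hand":6},{"offset":[0,0,0],"twist":0,"hand":6},{"offset":[0,0,0],"twist":0,"hand":6}]'
python3 - <<'E'
from h import *
from bench import env,get_image
d=get_image("wrist");cv2.imwrite("pics/w2.png",d["frame"][:,:,::-1]);np.savez("w2.npz",**d)
print(env.observe()["tcp_pos"])
E
```

```text
t: 2.9
tcp_pos: [0.4605, 0.0987, 0.1775]
tool_rot: [2.196, 0.058, -2.194]
contact_force: [0.1, 0.4, 0.6]
width: 0.644
[0.4606311  0.0988354  0.17774814]
```

View pics/w2.png

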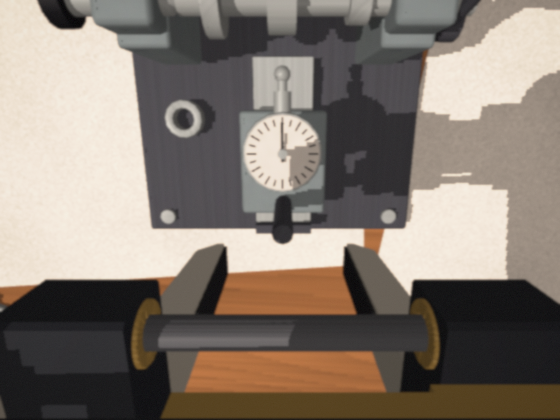

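Run:
```python
from h import *
d=load("w2.npz")
v,u=np.mgrid[180:260,240:330];v=v.ravel();u=u.ravel();P=pts(d,u,v);m=(P[:,2]>.126)&(P[:,2]<.14)
print(m.sum(),P[m].min(0),P[m].max(0),u[m].mean(),v[m].mean()); print(ray(d,u[m].mean(),v[m].mean(),.13), ray(d,282.5,153,.122))
```

```text
358 [0.45465845 0.09403348 0.12617367] [0.46784054 0.10746604 0.13134646] 281.56145251396646 233.16201117318437
[0.46188163 0.10074614 0.13      ] [0.51102585 0.10268043 0.122     ]
```

The post is at (0.4615, 0.1007), 49 mm from the dial centre (50 expected). I'll go down and grip.

```bash
python3 -m creep '[{"offset":[0.1,0.2,-2],"twist":0,"hand":6},{"offset":[0,0,-2],"twist":0,"hand":6},{"offset":[0,0,-2],"twist":0,"hand":5},{"offset":[0,0,-1.5],"twist":0,"hand":4},{"offset":[0,0,0],"twist":0,"hand":3},{"offset":[0,0,0],"twist":0,"hand":2.4},{"offset":[0,0,0],"twist":0,"hand":2}]' 15
python3 -m creep '[{"offset":[0,0,0],"twist":0,"hand":1},{"offset":[0,0,0],"twist":0,"hand":1},{"offset":[0,0,0],"twist":0,"hand":1},{"offset":[0,0,0],"twist":0,"hand":1}]' 15
```

```text
t: 3.65
tcp_pos: [0.4619, 0.1012, 0.1029]
tool_rot: [2.196, 0.059, -2.193]
contact_force: [-0.7, 0.4, 0.1]
width: 0.265
t: 4.05
tcp_pos: [0.4618, 0.1006, 0.1025]
tool_rot: [2.195, 0.057, -2.192]
contact_force: [0.4, -5.6, 4.3]
width: 0.152
```

Run:
```python
from h import *
d=load("w1.npz");e=load("w2.npz")
O=np.array([.597,.1085,0]);a=np.radians(2.88);F=np.array([[np.cos(a),-np.sin(a),0],[np.sin(a),np.cos(a),0],[0,0,1]])
print((F.T@(ray(d,246.4,43,.11)-O)*1e3))
zoom(e,180,0,380,180,4,"pics/w2z.png")
```

```text
[-34.7724716   -1.79100777 110.        ]
```

View pics/w2z.png

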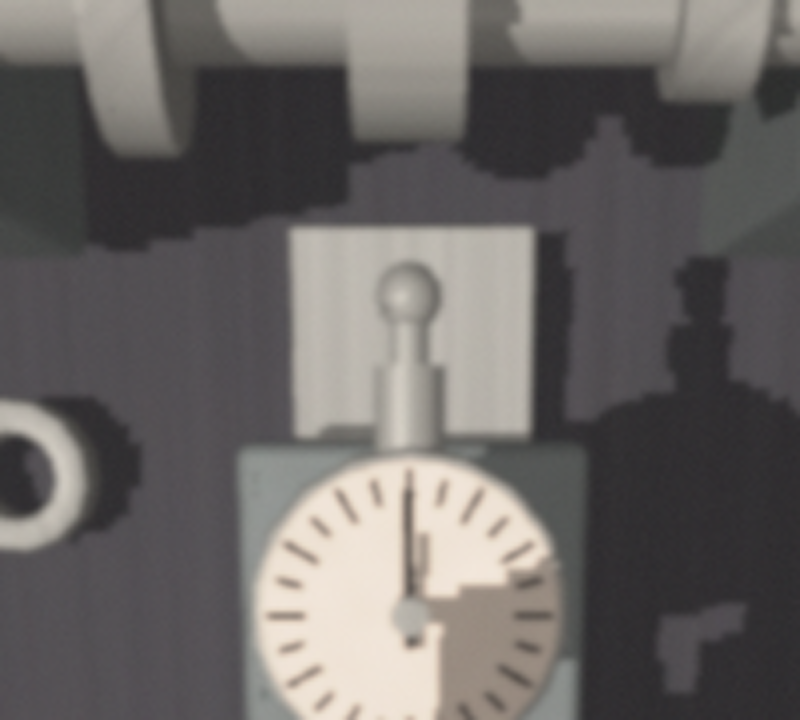

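The gap from the tip to the cam is about 16 mm. I'll slide 12 mm, then check.

```bash
python3 -m creep '[{"offset":[0.3,0.01,0],"twist":0,"hand":1},{"offset":[0.3,0.01,0],"twist":0,"hand":1},{"offset":[0.3,0.01,0],"twist":0,"hand":1},{"offset":[0.3,0.02,0],"twist":0,"hand":1},{"offset":[0,0,0],"twist":0,"hand":1},{"offset":[0,0,0],"twist":0,"hand":1}]'
python3 - <<'E'
from h import *
from bench import env,get_image
d=get_image("wrist");np.savez("w3.npz",**d);zoom(d,200,0,360,140,5,"pics/w3.png");s=env.observe()
print(s["tcp_pos"],s["contact_force"])
E
```

```text
t: 4.65
tcp_pos: [0.4738, 0.1013, 0.1025]
tool_rot: [2.195, 0.057, -2.193]
contact_force: [-1.1, -6.7, 6.1]
width: 0.146
[0.47381591 0.10131302 0.10254801] [ 0.77037271 -5.49924725  6.1638309 ]
```

View pics/w3.png

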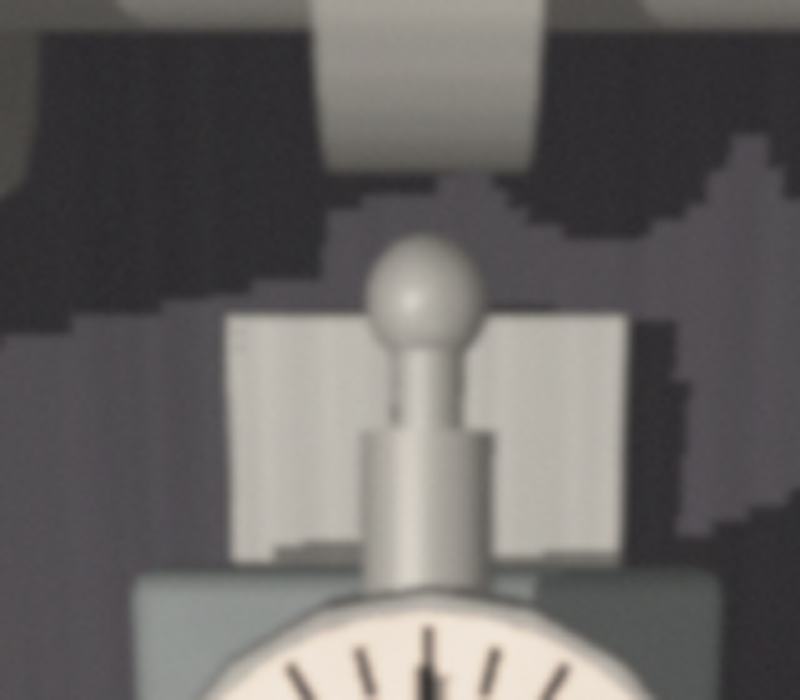

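The gap is now about 5 mm: the ball is 118 px wide, which is 10 mm, and the gap is 63 px. I'll move 6.5 mm more.

```bash
python3 -m creep '[{"offset":[0.2,0.01,0],"twist":0,"hand":1},{"offset":[0.2,0.01,0],"twist":0,"hand":1},{"offset":[0.15,0,0],"twist":0,"hand":1},{"offset":[0.1,0.01,0],"twist":0,"hand":1},{"offset":[0,0,0],"twist":0,"hand":1},{"offset":[0,0,0],"twist":0,"hand":1}]'
python3 - <<'E'
from h import *
from bench import env,get_image
d=get_image("wrist");np.savez("w4.npz",**d);zoom(d,210,10,350,200,3.1,"pics/w4.png");s=env.observe()
print(s["tcp_pos"],s["contact_force"])
E
```

```text
t: 5.3
tcp_pos: [0.48, 0.1016, 0.1025]
tool_rot: [2.195, 0.058, -2.193]
contact_force: [-4.5, -5.0, 6.7]
width: 0.144
[0.47997732 0.10159842 0.10252917] [-3.85595889 -4.61343262  6.33624768]
```

View pics/w4.png

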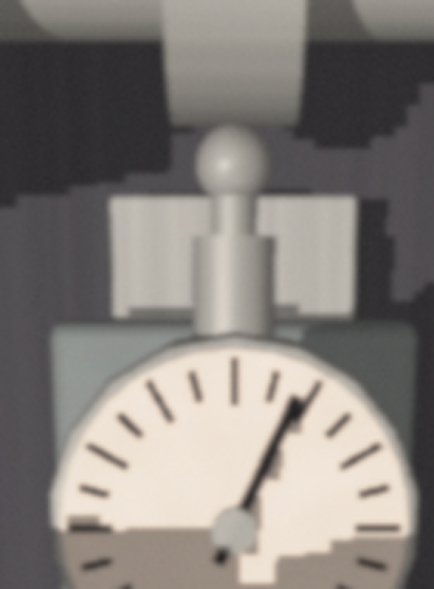

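The needle is at about 26-27°, so 1.15 mm in. I need 1.85 mm more.

```bash
python3 -m creep '[{"offset":[0.1,0.01,0],"twist":0,"hand":1},{"offset":[0.09,0,0],"twist":0,"hand":1},{"offset":[0,0,0],"twist":0,"hand":1},{"offset":[0,0,0],"twist":0,"hand":1}]'
python3 - <<'E'
from h import *
from bench import env,get_image
d=get_image("wrist");np.savez("w5.npz",**d);zoom(d,210,10,350,200,3.1,"pics/w5.png");s=env.observe()
print(s["tcp_pos"],s["contact_force"])
E
```

```text
t: 5.75
tcp_pos: [0.4818, 0.1017, 0.1025]
tool_rot: [2.194, 0.058, -2.194]
contact_force: [-4.8, -6.0, 8.0]
width: 0.144
[0.48178424 0.10172027 0.10251315] [-5.19366354 -5.25107883  7.28674704]
```

View pics/w5.png

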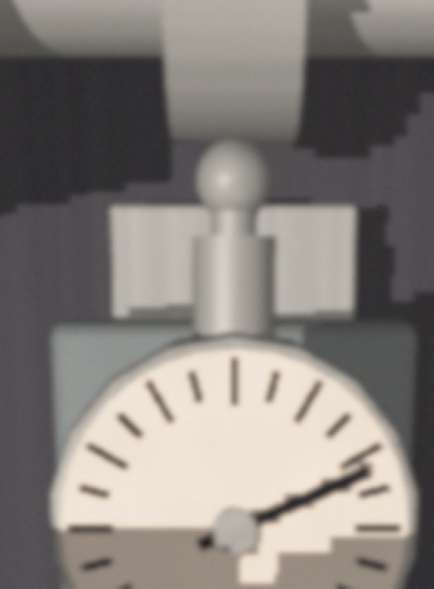

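The needle is at about 66°, so 2.9 mm in. I'll release and rise, then view the cam from above.

```bash
python3 -m creep '[{"offset":[0,0,0],"twist":0,"hand":2},{"offset":[0,0,0],"twist":0,"hand":3},{"offset":[0,0,0],"twist":0,"hand":4},{"offset":[0,0,1],"twist":0,"hand":5},{"offset":[0,0,3],"twist":0,"hand":6},{"offset":[0,0,4],"twist":0,"hand":6},{"offset":[0,0,4],"twist":0,"hand":6},{"offset":[2,0,2],"twist":0,"hand":6},{"offset":[2,0,0],"twist":0,"hand":6},{"offset":[0,0,0],"twist":0,"hand":6}]'
cat > look.py <<'E'
from h import *
from bench import env,get_image
import sys
n=sys.argv[1]
d=get_image("wrist");cv2.imwrite(f"pics/{n}.png",d["frame"][:,:,::-1]);np.savez(n+".npz",**d)
s=env.observe();print(s["t"],s["tcp_pos"].round(4),s["q"].round(2))
E
python3 look.py w6
```

```text
t: 6.8
tcp_pos: [0.5232, 0.1021, 0.2426]
tool_rot: [2.196, 0.058, -2.194]
contact_force: [-0.1, -0.2, -0.8]
width: 0.645
6.85 [0.5221 0.1021 0.2419] [ 0.15 -0.2   1.72  0.    1.62  1.66]
```

View pics/w6.png

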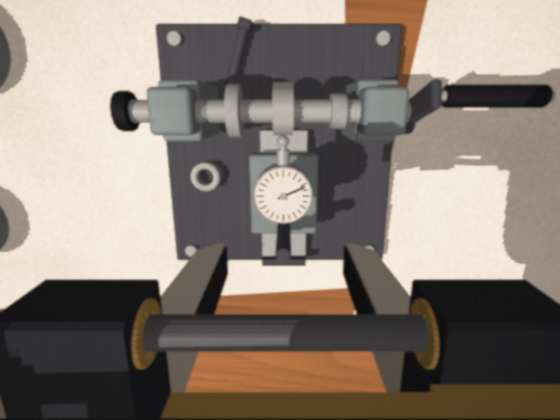

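Everything is visible: the cam at (283,108), the handle at (445-550, 95) and the dial at (283,195) with its needle at about 65°. I'll measure the shaft frame, the lobe and the handle from depth.

```bash
cat > meas.py <<'E'
from h import *
import sys
d=load(sys.argv[1]+".npz")
O=np.array([.597,.1085,0]);a=np.radians(2.88);F=np.array([[np.cos(a),-np.sin(a),0],[np.sin(a),np.cos(a),0],[0,0,1]])
v,u=np.mgrid[0:280,0:560]; v=v.ravel();u=u.ravel()
P=pts(d,u,v);Q=(P-O)@F*1e3
for s in(-1,1):
  q=Q[(Q[:,2]>126)&(Q[:,2]<136)&(s*Q[:,1]>55)&(s*Q[:,1]<110)&(abs(Q[:,0])<40)];print("upright",np.percentile(q,[1,99],axis=0).round(1).tolist(),len(q))
q=Q[(Q[:,1]<-118)&(Q[:,2]>50)]
if len(q):
  print("handle",np.percentile(q,[1,99],axis=0).round(1).tolist(),len(q))
  for lo in range(-185,-115,14):
    w=q[(q[:,1]>lo)&(q[:,1]<lo+14)]
    if len(w)>5:print(lo,np.percentile(w[:,0],[3,97]).mean().round(1),np.percentile(w[:,2],97).round(1))
q=Q[(abs(Q[:,1])<6)&(abs(Q[:,0])<40)&(Q[:,2]>85)]
for x in range(-28,30,4):
  w=q[abs(q[:,0]-x)<2]
  if len(w):print("cam",x,np.median(w[:,2]).round(1),"r",np.median(np.hypot(w[:,0],w[:,2]-110)).round(1),len(w))
# shaft bare
for lo,hi in((20,35),(-50,-35)):
  q=Q[(Q[:,1]>lo)&(Q[:,1]<hi)&(abs(Q[:,0])<30)&(Q[:,2]>95)];print("shaft",np.percentile(q[:,0],[2,98]).round(1),np.percentile(q[:,2],98))
E
python3 meas.py w6
python3 - <<'E'
from h import *
d=load("w6.npz");zoom(d,140,10,560,180,1.9,"pics/w6z.png");zoom(d,220,60,350,230,3.5,"pics/w6y.png")
E
```

```text
upright [[-15.9, -101.7, 126.3], [19.1, -62.0, 134.5]] 2265
upright [[-16.4, 68.8, 126.4], [18.7, 100.9, 131.1]] 2095
handle [[4.8, -185.3, 150.4], [19.2, -118.9, 157.4]] 2189
-185 12.1 156.9
-171 12.1 157.1
-157 12.0 157.2
-143 12.0 157.1
-129 11.9 157.1
cam -28 112.3 r 28.6 49
cam -24 113.4 r 23.9 48
cam -20 113.3 r 20.6 56
cam -16 117.7 r 17.5 61
cam -12 122.9 r 17.6 80
cam -8 126.0 r 18.0 80
cam -4 127.6 r 18.2 80
cam 0 128.3 r 18.3 96
cam 4 400.4 r 290.4 729
cam 8 127.4 r 19.2 95
cam 12 125.3 r 19.4 80
cam 16 121.9 r 19.8 87
cam 20 114.4 r 20.3 73
cam 24 107.6 r 22.9 30
shaft [-16.4  18.9] 130.32427548919628
shaft [-11.5  14.3] 124.30339684323553
```

View pics/w6y.png

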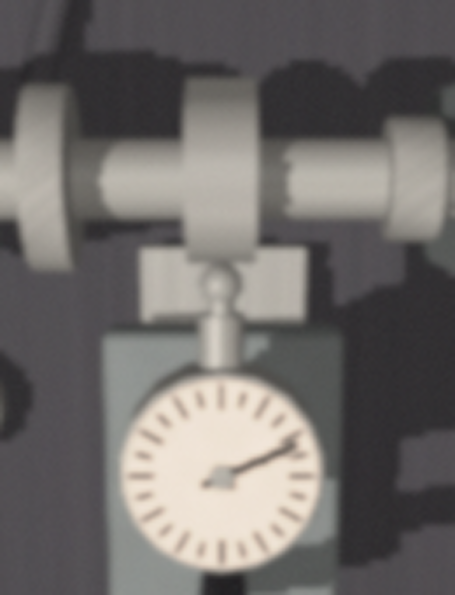

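The handle is at x=+10.6, z=+39 mm from the axis, so r=40.4 (40 expected). That is 15° from vertical towards +x. The upper cam surface is base circle, so the lobe points down and away. Turning the handle up→+x→down brings it to the plunger the short way. I'll go over the handle.

```bash
python3 -m creep '[{"offset":[0.8,-1.3,0],"twist":7.5,"hand":6},{"offset":[0.8,-1.3,0],"twist":7.5,"hand":6},{"offset":[0.8,-1.3,0],"twist":7.5,"hand":6},{"offset":[0.8,-1.3,0],"twist":7.5,"hand":6},{"offset":[0.8,-1.3,0],"twist":7.5,"hand":6},{"offset":[0.8,-1.3,0],"twist":7.5,"hand":6},{"offset":[0.8,-1.3,0],"twist":7.5,"hand":6},{"offset":[0.8,-1.3,0],"twist":7.5,"hand":6},{"offset":[0.8,-1.3,0],"twist":7.5,"hand":6},{"offset":[0.8,-1.2,0],"twist":7.5,"hand":6}]'
python3 -m creep '[{"offset":[0.7,-1.2,0],"twist":7.5,"hand":6},{"offset":[0.7,-1.2,0],"twist":7.1,"hand":6},{"offset":[0,0,0],"twist":0,"hand":5},{"offset":[0,0,0],"twist":0,"hand":5}]'
python3 look.py w7; python3 meas.py w7 | grep -v cam
python3 - <<'E'
from bench import env
from scipy.spatial.transform import Rotation as Ro
import numpy as np
T=Ro.from_rotvec(env.observe()["tool_rot"]).as_matrix();print(np.degrees(np.arctan2(T[1,1],T[0,1])),T.round(3)[:,0])
E
```

```text
t: 7.85
tcp_pos: [0.6012, -0.0273, 0.2418]
tool_rot: [1.357, 1.107, -1.358]
contact_force: [0.7, 0.5, -0.2]
width: 0.646
t: 8.25
tcp_pos: [0.6152, -0.0507, 0.2416]
tool_rot: [1.178, 1.229, -1.178]
contact_force: [-1.0, -0.6, -0.1]
width: 0.551
8.3 [ 0.6152 -0.0504  0.2417] [-0.12 -0.01  1.55  0.    1.6  -0.17]
upright [[-16.1, -102.3, 126.4], [18.7, -62.7, 131.7]] 2206
2.4494538177509897 [-0.  0. -1.]Traceback (most recent call last):
  File "meas.py", line 8, in <module>
    q=Q[(Q[:,2]>126)&(Q[:,2]<136)&(s*Q[:,1]>55)&(s*Q[:,1]<110)&(abs(Q[:,0])<40)];print("upright",np.percentile(q,[1,99],axis=0).round(1).tolist(),len(q))
                                                                                                 ~~~~~~~~~~~~~^^^^^^^^^^^^^^^^^
    return _quantile_unchecked(
        a, q, axis, out, overwrite_input, method, keepdims, weights)
    return _ureduce(a,
                    func=_quantile_ureduce_func,
    ...<5 lines>...
                    overwrite_input=overwrite_input,
                    method=method)
    r = func(a, **kwargs)
    result = _quantile(arr,
                       quantiles=q,
    ...<2 lines>...
                       out=out,
                       weights=wgt)
    slices_having_nans = np.isnan(arr[-1, ...])
                                  ~~~^^^^^^^^^
IndexError: index -1 is out of bounds for axis 0 with size 0
```

View pics/w7.png

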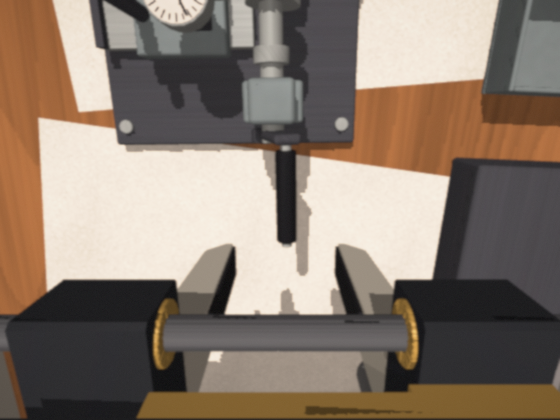

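The handle at x≈286 px is centred between the fingers, and part of the dial shows at the top left. I'll descend and grip at 12 N.

```bash
python3 -m creep '[{"offset":[0,0,-2.5],"twist":0,"hand":5},{"offset":[0,0,-2.5],"twist":0,"hand":5},{"offset":[0,0,-2.5],"twist":0,"hand":5},{"offset":[0,0,-2.0],"twist":0,"hand":4},{"offset":[0,0,-0.9],"twist":0,"hand":3.5},{"offset":[0,0,0],"twist":0,"hand":2.5},{"offset":[0,0,0],"twist":0,"hand":2}]' 12
python3 -m creep '[{"offset":[0,0,0],"twist":0,"hand":1.2},{"offset":[0,0,0],"twist":0,"hand":1.2},{"offset":[0,0,0],"twist":0,"hand":1.2},{"offset":[0,0,0],"twist":0,"hand":1.2}]' 12
python3 look.py w8
python3 - <<'E'
from h import *
from bench import get_image
for n in("scene","top"):
    d=get_image(n);np.savez(n+"8.npz",**d)
    b=(200,180,360,340) if n=="scene" else (195,140,345,260)
    zoom(d,*b,3.7 if n=="scene" else 5,f"pics/{n}8.png")
E
```

```text
t: 9.0
tcp_pos: [0.616, -0.0507, 0.1388]
tool_rot: [1.176, 1.23, -1.175]
contact_force: [-0.1, -0.7, 0.2]
width: 0.254
t: 9.4
tcp_pos: [0.6162, -0.0509, 0.1389]
tool_rot: [1.176, 1.229, -1.174]
contact_force: [-1.0, 0.9, 5.9]
width: 0.169
9.45 [ 0.6162 -0.0509  0.1389] [-0.12  0.03  1.68  0.    1.43 -0.17]
```

View pics/scene8.png

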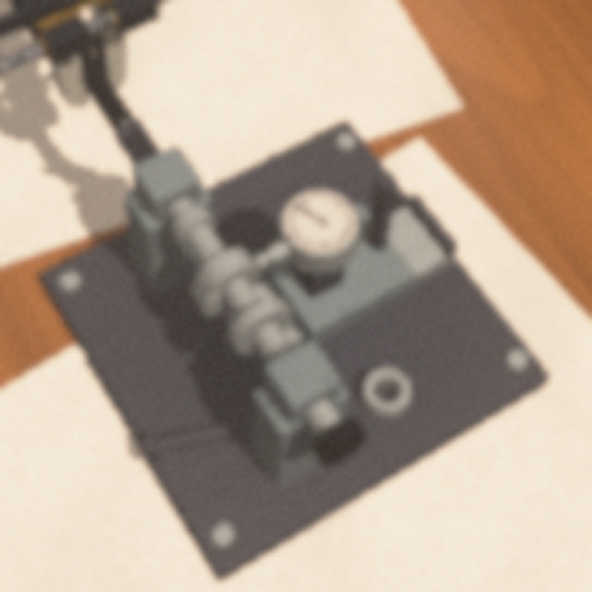

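View pics/top8.png

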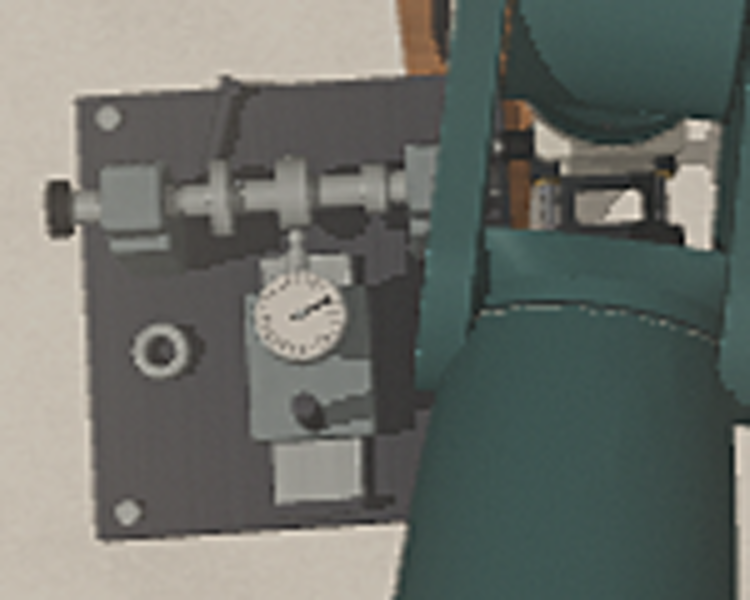

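View pics/w8.png

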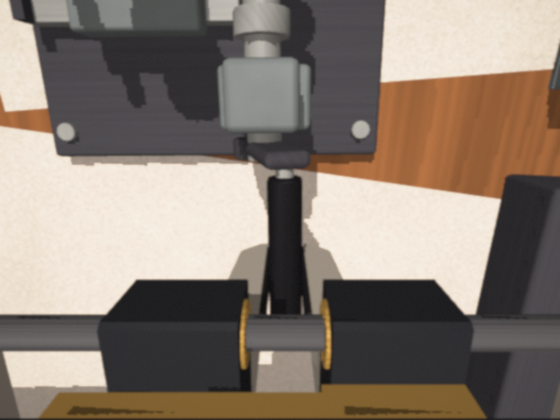

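The grip width is 15.7 mm, so it is on the sleeve. The dial can be read in the scene and top views while I hold the crank. I'll turn 30° along the circle (40 mm radius).

```bash
python3 -m creep '[{"offset":[0.33,0.02,-0.11],"twist":0,"hand":1.2},{"offset":[0.32,0.01,-0.14],"twist":0,"hand":1.2},{"offset":[0.31,0.02,-0.17],"twist":0,"hand":1.2},{"offset":[0.29,0.01,-0.19],"twist":0,"hand":1.2},{"offset":[0.27,0.01,-0.22],"twist":0,"hand":1.2},{"offset":[0.25,0.01,-0.24],"twist":0,"hand":1.2},{"offset":[0,0,0],"twist":0,"hand":1.2}]'
cat > two.py <<'E'
from h import *
from bench import get_image,env
import sys
n=sys.argv[1]
d=get_image("scene");np.savez("scene"+n+".npz",**d)
A=cv2.resize(d["frame"][225:285,255:325,::-1],None,fx=5.5,fy=5.5,interpolation=cv2.INTER_CUBIC)
d=get_image("top");np.savez("top"+n+".npz",**d)
B=cv2.resize(d["frame"][165:235,220:290,::-1],None,fx=5.5,fy=5.5,interpolation=cv2.INTER_CUBIC)[:330]
d["frame"]
A=A[:330];cv2.imwrite(f"pics/two{n}.png",np.hstack([A,B]))
s=env.observe();print(s["t"],s["tcp_pos"].round(4),s["contact_force"].round(1),s["width"].round(3))
E
python3 two.py a
```

```text
t: 10.25
tcp_pos: [0.6345, -0.0499, 0.1279]
tool_rot: [1.176, 1.229, -1.173]
contact_force: [6.4, 2.8, 2.6]
width: 0.166Traceback (most recent call last):
  File "two.py", line 11, in <module>
    s=env.observe();print(s["t"],s["tcp_pos"].round(4),s["contact_force"].round(1),s["width"].round(3))
                                                                                   ^^^^^^^^^^^^^^^^
AttributeError: 'float' object has no attribute 'round'
```

View pics/twoa.png

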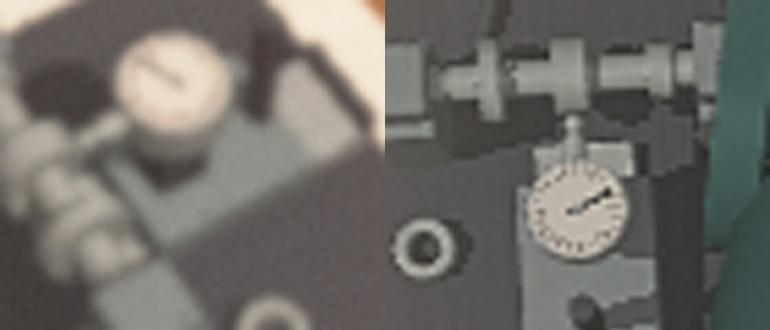

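```bash
sed -i 's/s\["width"\].round(3)/s["width"]/' two.py; python3 -m creep '[{"offset":[0.23,0.01,-0.26],"twist":0,"hand":1.2},{"offset":[0.21,0.01,-0.28],"twist":0,"hand":1.2},{"offset":[0.18,0.01,-0.30],"twist":0,"hand":1.2},{"offset":[0.16,0.01,-0.31],"twist":0,"hand":1.2},{"offset":[0,0,0],"twist":0,"hand":1.2}]'
python3 two.py b
```

```text
t: 10.85
tcp_pos: [0.6423, -0.0495, 0.116]
tool_rot: [1.176, 1.229, -1.173]
contact_force: [7.7, 2.9, 0.2]
width: 0.164
10.95 [ 0.6423 -0.0495  0.116 ] [ 8.2  2.  -0.2] 0.16908200215319885
```

View pics/twob.png

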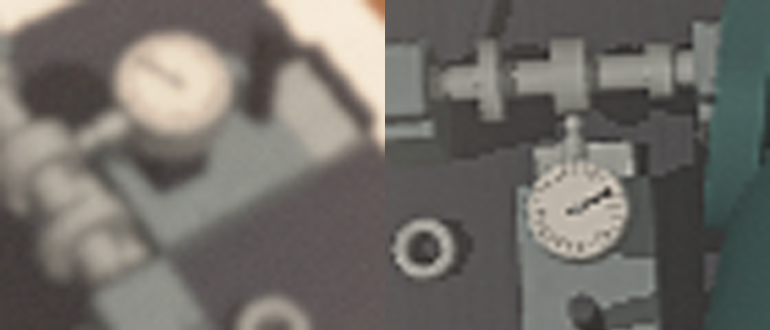

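```bash
python3 -m creep '[{"offset":[0.18,0.01,-0.33],"twist":0,"hand":1.2},{"offset":[0.13,0,-0.33],"twist":0,"hand":1.2},{"offset":[0.07,0.01,-0.34],"twist":0,"hand":1.2},{"offset":[0.04,0,-0.35],"twist":0,"hand":1.2},{"offset":[0,0,0],"twist":0,"hand":1.2}]'
python3 two.py c
```

```text
t: 11.45
tcp_pos: [0.6455, -0.0494, 0.1011]
tool_rot: [1.175, 1.231, -1.175]
contact_force: [5.1, 5.0, -2.7]
width: 0.172
11.55 [ 0.6455 -0.0494  0.1011] [ 5.6  3.7 -3. ] 0.16521344063401722
```

View pics/twoc.png

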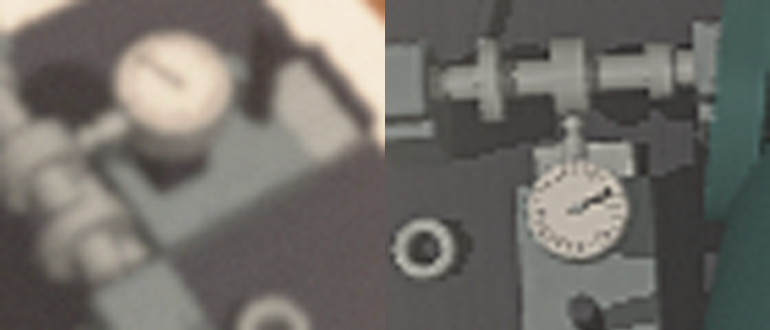

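```bash
python3 -m creep '[{"offset":[0.04,0,-0.35],"twist":0,"hand":1.2},{"offset":[-0.02,0,-0.35],"twist":0,"hand":1.2},{"offset":[-0.04,0,-0.35],"twist":0,"hand":1.2},{"offset":[-0.08,0,-0.34],"twist":0,"hand":1.2},{"offset":[0,0,0],"twist":0,"hand":1.2}]'
python3 two.py d
```

```text
t: 12.05
tcp_pos: [0.6434, -0.0495, 0.087]
tool_rot: [1.174, 1.233, -1.177]
contact_force: [-5.6, 3.3, 1.4]
width: 0.168
12.15 [ 0.6434 -0.0495  0.087 ] [-5.3  3.7  2.2] 0.16791125594300987
```

View pics/twod.png

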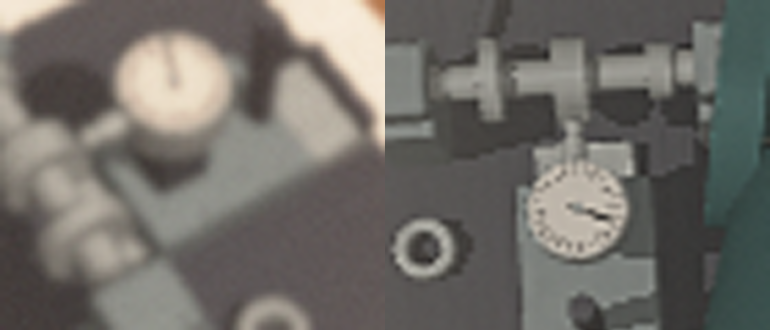

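The needle went from 66° to about 107°, which is a lift of 1.8 mm. On the flank that leaves about 44° to the peak. Before going lower, I'll regrip 1 cm further out and 6 mm higher, because the counterweight comes up near the gripper body.

```bash
python3 -m creep '[{"offset":[0,0,0],"twist":0,"hand":2.2},{"offset":[0,0,0],"twist":0,"hand":2.8},{"offset":[0,0,0],"twist":0,"hand":2.8},{"offset":[0,-0.5,0.3],"twist":0,"hand":2.8},{"offset":[0.05,-0.5,0.3],"twist":0,"hand":2.8},{"offset":[0,0,0],"twist":0,"hand":1.2},{"offset":[0,0,0],"twist":0,"hand":1.2},{"offset":[0,0,0],"twist":0,"hand":1.2},{"offset":[0,0,0],"twist":0,"hand":1.2},{"offset":[0,0,0],"twist":0,"hand":1.2}]' 12
python3 look.py w9; python3 two.py e
```

```text
t: 13.15
tcp_pos: [0.6443, -0.0599, 0.094]
tool_rot: [1.174, 1.231, -1.177]
contact_force: [-7.2, -3.6, 2.9]
width: 0.166
13.2 [ 0.6443 -0.0599  0.094 ] [-0.13  0.12  1.65 -0.    1.37 -0.18]
13.3 [ 0.6443 -0.0599  0.094 ] [-6.6 -3.5  2.5] 0.1655381213742833
```

View pics/w9.png

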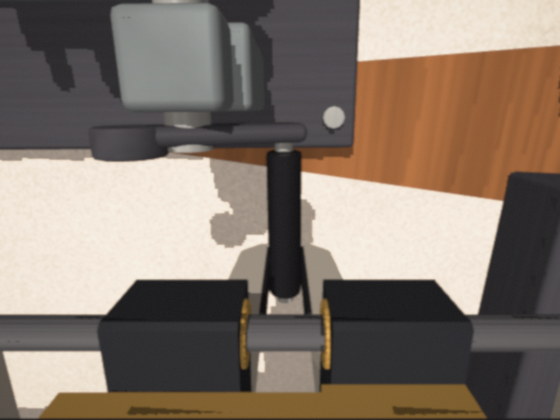

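View pics/twoe.png

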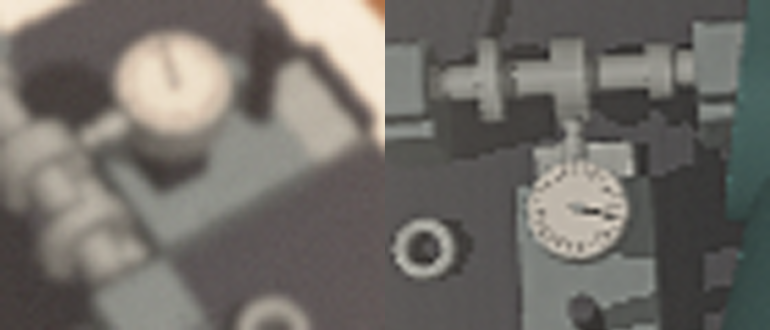

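The grip is good. The needle fell back slightly, to about 100°. I'll turn 30° further.

```bash
python3 -m creep '[{"offset":[-0.10,0,-0.33],"twist":0,"hand":1.2},{"offset":[-0.14,-0.01,-0.32],"twist":0,"hand":1.2},{"offset":[-0.17,-0.01,-0.31],"twist":0,"hand":1.2},{"offset":[-0.19,-0.01,-0.29],"twist":0,"hand":1.2},{"offset":[-0.22,-0.01,-0.27],"twist":0,"hand":1.2},{"offset":[-0.24,-0.01,-0.25],"twist":0,"hand":1.2},{"offset":[0,0,0],"twist":0,"hand":1.2}]'
python3 two.py f; python3 look.py w10
```

```text
t: 14.0
tcp_pos: [0.634, -0.0605, 0.0771]
tool_rot: [1.174, 1.23, -1.176]
contact_force: [-7.5, -3.2, 8.5]
width: 0.17
14.1 [ 0.634  -0.0605  0.0771] [-7.8 -3.5  9.4] 0.16522998427940846
14.15 [ 0.634  -0.0605  0.0771] [-0.13  0.11  1.69 -0.    1.34 -0.18]
```

View pics/twof.png

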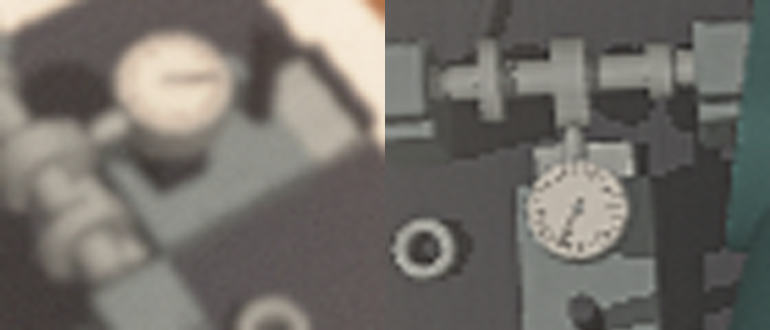

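View pics/w10.png

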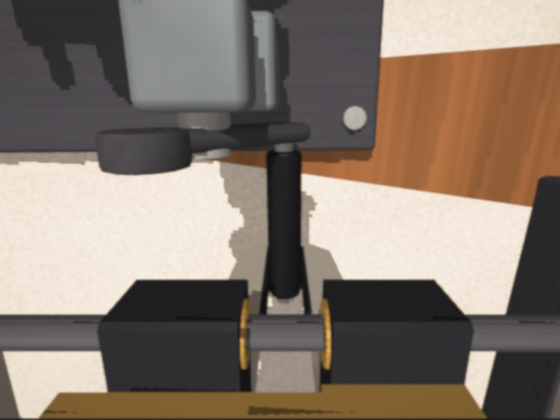

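The needle is at about 200° (expected peak about 227°), so roughly 20° more. I'll relieve the slight radial force on the way.

```bash
python3 -m creep '[{"offset":[-0.28,-0.01,-0.18],"twist":0,"hand":1.2},{"offset":[-0.29,-0.02,-0.16],"twist":0,"hand":1.2},{"offset":[-0.30,-0.01,-0.16],"twist":0,"hand":1.2},{"offset":[-0.31,-0.02,-0.14],"twist":0,"hand":1.2},{"offset":[0,0,0],"twist":0,"hand":1.2}]'
python3 two.py g; python3 look.py w11
```

```text
t: 14.65
tcp_pos: [0.6224, -0.0611, 0.0698]
tool_rot: [1.175, 1.23, -1.175]
contact_force: [1.2, -4.2, -0.3]
width: 0.166
14.75 [ 0.6224 -0.061   0.0698] [-0.  -5.9  0.2] 0.168311669244301
14.8 [ 0.6224 -0.0611  0.0698] [-0.14  0.09  1.72 -0.    1.32 -0.18]
```

View pics/twog.png

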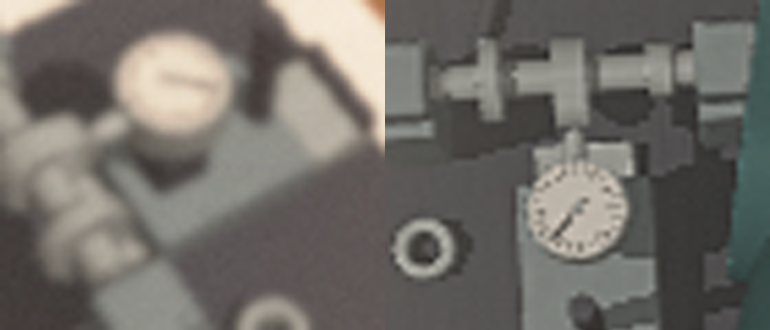

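View pics/w11.png

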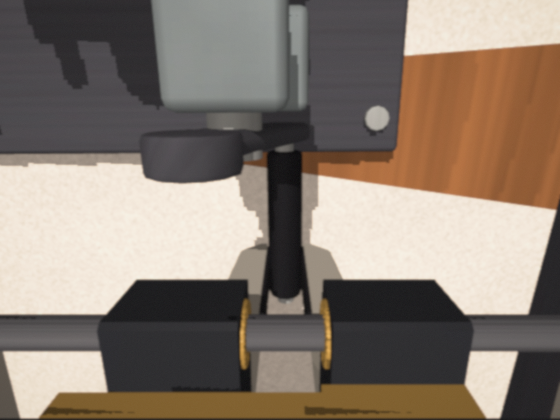

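```bash
python3 -m creep '[{"offset":[-0.33,-0.01,-0.12],"twist":0,"hand":1.2},{"offset":[-0.34,-0.02,-0.09],"twist":0,"hand":1.2},{"offset":[0,0,0],"twist":0,"hand":1.2},{"offset":[0,0,0],"twist":0,"hand":1.2}]'
python3 two.py h
python3 -m creep '[{"offset":[-0.34,-0.01,-0.06],"twist":0,"hand":1.2},{"offset":[-0.35,-0.02,-0.03],"twist":0,"hand":1.2},{"offset":[0,0,0],"twist":0,"hand":1.2},{"offset":[0,0,0],"twist":0,"hand":1.2}]'
python3 two.py i
cat > needle.py <<'E'
from h import *
import sys
# dial disc from the wrist frame projected: rectify the dial face plane (z=.122) around its centre, then dark-pixel direction
def face(d,c,n=161,R=.026):
    g=np.linspace(R,-R,n);X,Y=np.meshgrid(g,g,indexing="ij") # rows: +x up ; cols: +y left
    P=np.stack([c[0]+X,c[1]+Y,np.full_like(X,.122)],-1).reshape(-1,3)
    p=proj(d,P).reshape(n,n,2).astype(np.float32)
    return cv2.remap(d["frame"],p[...,0],p[...,1],cv2.INTER_CUBIC)
def centre(d,g):
    c=np.array(g,float)
    for _ in range(4):
        f=face(d,c,161,.04).astype(int);m=(f.sum(2)>470).astype(np.uint8)
        k,l,st,ce=cv2.connectedComponentsWithStats(m);i=l[80,80] or 1+np.argmax(st[1:,4])
        cc=max(cv2.findContours((l==i).astype(np.uint8),0,2)[0],key=cv2.contourArea)
        (cx,cy),r=cv2.minEnclosingCircle(cc);s=.08/160
        c=c+np.array([-(cy-80)*s,-(cx-80)*s])
    return c,r*s
if __name__=="__main__":
  for cam in("scene","top"):
    for n in sys.argv[1:]:
      d=load(cam+n+".npz");c,r=centre(d,(.531,.1035))
      f=face(d,c).astype(float).sum(2);yy,xx=np.mgrid[:161,:161]-80.;rad=np.hypot(xx,yy)*.026/80
      th=np.arctan2(xx,-yy)
      A=np.radians(np.arange(0,360,1));rr=np.linspace(.006,.0165,20)*80/.026
      prof=np.array([cv2.remap(f.astype(np.float32),(80+rr*np.sin(a)).astype(np.float32)[None],(80-rr*np.cos(a)).astype(np.float32)[None],1).mean() for a in A])
      w=np.clip(np.median(prof)-prof,0,None);w=cv2.GaussianBlur(np.r_[w,w,w][None],(0,0),6)[0][360:720]
      k=np.arange(w.argmax()-25,w.argmax()+26);ww=w[k%360];ang=(ww*k).sum()/ww.sum()
      print(cam,n,"centre",c.round(4),"r",r.round(4),"needle",ang.round(1))
      cv2.imwrite(f"pics/f_{cam}{n}.png",np.clip(f/3,0,255).astype(np.uint8))
E
python3 needle.py a b c d e f g h i
```

```text
t: 15.2
tcp_pos: [0.6156, -0.0614, 0.0675]
tool_rot: [1.174, 1.23, -1.176]
contact_force: [0.8, -5.7, -1.2]
width: 0.165
15.3 [ 0.6156 -0.0614  0.0675] [ 1.  -5.8 -0.9] 0.17049004638579646
t: 15.7
tcp_pos: [0.6086, -0.0617, 0.0665]
tool_rot: [1.174, 1.231, -1.176]
contact_force: [0.2, -6.5, -2.3]
width: 0.164
15.8 [ 0.6086 -0.0618  0.0665] [-0.6 -7.  -1.7] 0.16564983623463078Traceback (most recent call last):
  File "needle.py", line 28, in <module>
    print(cam,n,"centre",c.round(4),"r",r.round(4),"needle",ang.round(1))
                                        ^^^^^^^
AttributeError: 'float' object has no attribute 'round'
```

View pics/twoi.png

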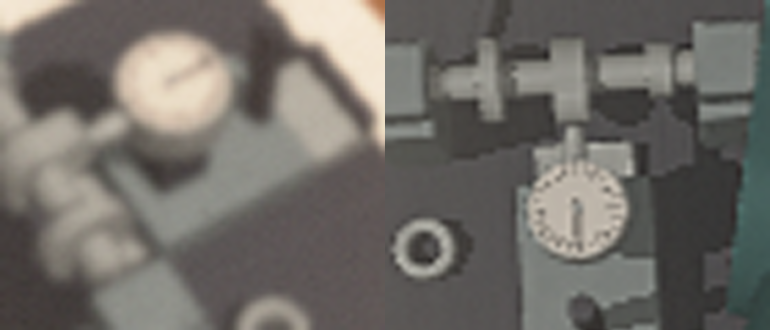

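View pics/twoh.png

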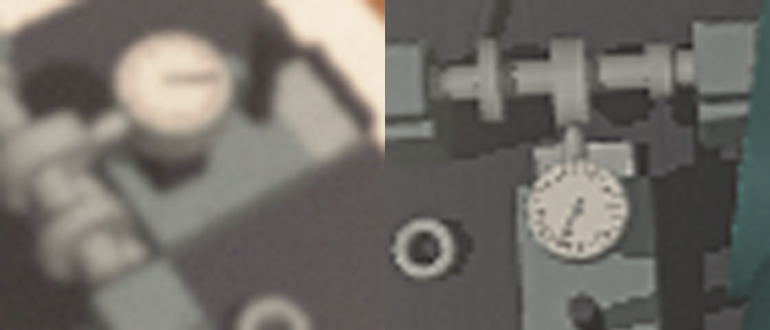

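It has passed the peak. The h reading is like f, so the peak lies midway. I'll quantify it.

```bash
sed -i 's/r.round(4)/round(float(r),4)/;s/ang.round(1)/round(float(ang),1)/' needle.py; python3 needle.py a d e f g h i
python3 - <<'E'
import cv2,numpy as np
print
A=np.vstack([np.hstack([cv2.imread(f"pics/f_{c}{n}.png") for n in "fgh"]) for c in("scene","top")]);cv2.imwrite("pics/faces.png",A)
E
```

```text
scene a centre [0.5293 0.1061] r 0.0242 needle 70.1
scene d centre [0.5293 0.1063] r 0.0244 needle 109.5
scene e centre [0.5293 0.1063] r 0.0243 needle 103.9
scene f centre [0.5292 0.1063] r 0.0244 needle 195.8
scene g centre [0.5292 0.1063] r 0.0244 needle 213.6
scene h centre [0.5294 0.1061] r 0.0243 needle 197.1
scene i centre [0.5294 0.1062] r 0.0243 needle 170.8
top a centre [0.5284 0.1063] r 0.024 needle 62.2
top d centre [0.5284 0.1063] r 0.024 needle 105.7
top e centre [0.5286 0.1064] r 0.0241 needle 100.0
top f centre [0.5285 0.1063] r 0.0241 needle 203.7
top g centre [0.5283 0.1063] r 0.024 needle 217.0
top h centre [0.5285 0.1063] r 0.0241 needle 204.1
top i centre [0.5284 0.1063] r 0.024 needle 178.9
```

View pics/faces.png

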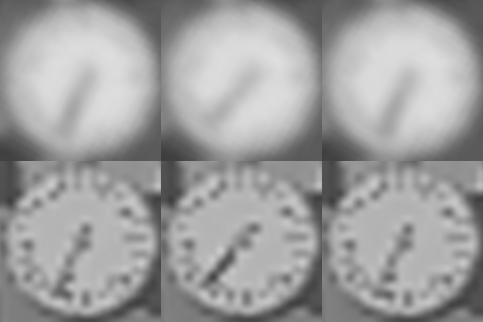

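The f and h readings agree within 1° in both views. With handle angles of 137.1° and 167.3°, the peak is at about 152.3°, which means TCP x ≈ 0.6252. I'll go back past it and approach from the same side as those readings.

```bash
python3 -m creep '[{"offset":[0.35,0.02,0.03],"twist":0,"hand":1.2},{"offset":[0.34,0.01,0.06],"twist":0,"hand":1.2},{"offset":[0.34,0.02,0.09],"twist":0,"hand":1.2},{"offset":[0.33,0.01,0.12],"twist":0,"hand":1.2},{"offset":[0.31,0.02,0.15],"twist":0,"hand":1.2},{"offset":[0.3,0.01,0.18],"twist":0,"hand":1.2},{"offset":[0.28,0.02,0.2],"twist":0,"hand":1.2},{"offset":[0,0,0],"twist":0,"hand":1.2},{"offset":[-0.28,-0.02,-0.2],"twist":0,"hand":1.2},{"offset":[0,0,0],"twist":0,"hand":1.2}]'
python3 two.py j; python3 needle.py j
```

```text
t: 16.8
tcp_pos: [0.6287, -0.0607, 0.0733]
tool_rot: [1.175, 1.23, -1.175]
contact_force: [1.2, -4.7, 0.6]
width: 0.164
16.9 [ 0.6287 -0.0607  0.0733] [ 1.5 -4.7  0.5] 0.16184562411587494
scene j centre [0.5294 0.1064] r 0.0243 needle 210.6
top j centre [0.5285 0.1064] r 0.0241 needle 215.4
```

```bash
python3 -m creep '[{"offset":[-0.19,-0.01,-0.11],"twist":0,"hand":1.2},{"offset":[-0.18,-0.01,-0.11],"twist":0,"hand":1.2},{"offset":[0,0,0],"twist":0,"hand":1.2},{"offset":[0,0,0],"twist":0,"hand":1.2}]'
python3 two.py k; python3 needle.py k
```

```text
t: 17.3
tcp_pos: [0.6251, -0.0609, 0.0711]
tool_rot: [1.175, 1.23, -1.175]
contact_force: [2.0, -5.2, 0.6]
width: 0.168
17.4 [ 0.6251 -0.0609  0.0712] [ 1.7 -4.3  1.1] 0.16722395192469316
scene k centre [0.5292 0.1062] r 0.0243 needle 215.6
top k centre [0.5284 0.1063] r 0.024 needle 217.4
```

This is the highest reading in both views (215.6 and 217.4). I'll release, rise, then check the dial up close.

```bash
python3 -m creep '[{"offset":[0,0,0],"twist":0,"hand":2},{"offset":[0,0,0],"twist":0,"hand":3},{"offset":[0,0,0],"twist":0,"hand":4},{"offset":[0,0,0],"twist":0,"hand":4.5},{"offset":[0,0,2],"twist":0,"hand":4.5},{"offset":[0,0,4],"twist":0,"hand":4.5},{"offset":[0,0,4],"twist":0,"hand":4.5},{"offset":[0,0,4],"twist":0,"hand":4.5},{"offset":[0,0,3],"twist":0,"hand":4.5},{"offset":[0,0,0],"twist":0,"hand":4.5}]'
python3 two.py l; python3 needle.py l
python3 -m creep '[{"offset":[-0.8,1.3,0],"twist":-7.5,"hand":5},{"offset":[-0.8,1.3,0],"twist":-7.5,"hand":5},{"offset":[-0.8,1.3,0],"twist":-7.5,"hand":5},{"offset":[-0.8,1.3,0],"twist":-7.5,"hand":5},{"offset":[-0.8,1.3,0],"twist":-7.5,"hand":5},{"offset":[-0.8,1.3,0],"twist":-7.5,"hand":5},{"offset":[-0.8,1.3,0],"twist":-7.5,"hand":5},{"offset":[-0.8,1.3,0],"twist":-7.5,"hand":5},{"offset":[-0.8,1.3,0],"twist":-7.5,"hand":5},{"offset":[-0.8,1.3,0],"twist":-7.5,"hand":5}]'
python3 -m creep '[{"offset":[-1,1.5,0],"twist":-7.5,"hand":5},{"offset":[-1,1.5,0],"twist":-7,"hand":5},{"offset":[-1,0,0],"twist":0,"hand":5},{"offset":[0,0,0],"twist":0,"hand":5},{"offset":[0,0,0],"twist":0,"hand":5}]'
python3 look.py w12
```

```text
t: 18.4
tcp_pos: [0.626, -0.0606, 0.2462]
tool_rot: [1.177, 1.225, -1.171]
contact_force: [0.3, -0.0, 0.9]
width: 0.485
18.5 [ 0.625  -0.0605  0.2413] [ 0.4  0.3 -0.5] 0.4849508020316882
scene l centre [0.5294 0.1061] r 0.0237 needle 214.9
top l centre [0.5285 0.1064] r 0.024 needle 216.6
t: 19.5
tcp_pos: [0.5441, 0.07, 0.2392]
tool_rot: [2.056, 0.314, -2.061]
contact_force: [-0.5, 0.5, -0.7]
width: 0.533
t: 20.0
tcp_pos: [0.5149, 0.099, 0.2406]
tool_rot: [2.192, 0.063, -2.192]
contact_force: [-0.4, 0.5, 0.1]
width: 0.535
20.05 [0.5151 0.0989 0.2407] [ 0.14 -0.22  1.74 -0.    1.62  1.66]
```

View pics/w12.png

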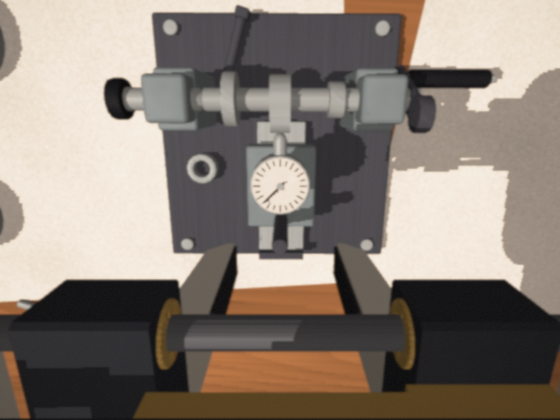

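```bash
cp w6.npz wr6.npz; cp w12.npz wr12.npz; sed 's/("scene","top")/("wr",)/' needle.py > n2.py; python3 n2.py 6 12; python3 meas.py w12
python3 - <<'E'
from h import *
zoom(load("w12.npz"),215,60,350,230,3.5,"pics/w12z.png")
E
```

```text
wr 6 centre [0.5305 0.1045] r 0.0243 needle 65.4
wr 12 centre [0.5308 0.1044] r 0.0243 needle 216.8
upright [[-20.7, -105.5, 126.3], [19.1, -62.0, 135.2]] 2426
upright [[-16.2, 68.8, 126.3], [18.0, 100.7, 131.2]] 2186
handle [[13.3, -185.6, 75.7], [28.3, -118.9, 83.6]] 1419
-185 21.0 83.1
-171 20.9 83.5
-157 20.7 83.2
-143 20.6 83.3
-129 20.5 83.0
cam -28 113.2 r 28.1 57
cam -24 115.2 r 24.0 59
cam -20 120.1 r 22.2 75
cam -16 122.7 r 20.2 79
cam -12 124.4 r 18.8 80
cam -8 126.3 r 18.2 96
cam -4 398.3 r 288.3 663
cam 0 128.5 r 18.6 96
cam 4 128.2 r 18.8 84
cam 8 127.2 r 19.1 92
cam 12 125.2 r 19.4 91
cam 16 121.2 r 19.7 84
cam 20 115.7 r 20.1 33
shaft [-16.2  18.8] 130.21556556634607
shaft [-11.4  14.1] 124.18028458555705
```

View pics/w12z.png

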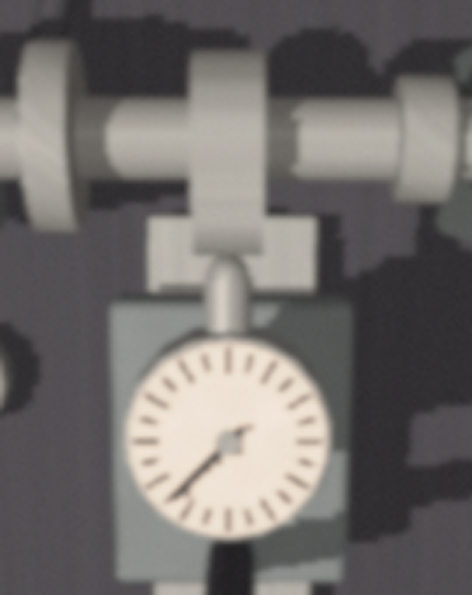

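By eye the needle runs from (230,442) to (170,500), which is about 226°. The estimator says 216.8, so I'll check that disagreement on the rectified face.

Run:
```python
from needle import *
for n in("w6","w12","w5"):
    d=load(n+".npz");c,r=centre(d,(.531,.1045));f=face(d,c,321);cv2.imwrite(f"pics/F{n}.png",f[:,:,::-1])
    g=f.astype(int).sum(2);yy,xx=np.mgrid[:321,:321]-160;rad=np.hypot(xx,yy)*.026/160
    m=((g<330)&(rad<.0165)&(rad>.004)).astype(np.uint8)
    k,l,st,ce=cv2.connectedComponentsWithStats(m)
    for i in np.argsort(-st[1:,4])[:4]+1:
        x,y=ce[i]-160;print(n,"area",st[i,4],"dir",np.degrees(np.arctan2(x,-y))%360)
cv2.imwrite("pics/FF.png",np.hstack([cv2.imread("pics/Fw6.png"),cv2.imread("pics/Fw12.png")]))
```

```text
w12 area 32 dir 218.25122485901719
w12 area 15 dir 211.6497682311413
w12 area 5 dir 215.7701137562723
w5 area 640 dir 79.01431732506948
w5 area 143 dir 214.52648840658588
w5 area 7 dir 305.7004222585118
w5 area 5 dir 256.70745805437946
```

View pics/FF.png

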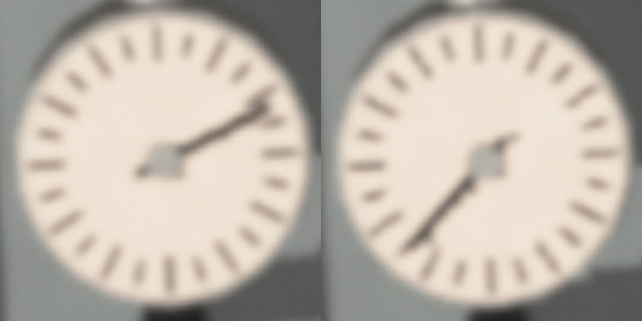

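The rectified face shows that the estimator was pulled off by the raised hub, a bias that is the same in every picture. Measured tail to tip, the needle went from about 65° to 228°. That is 163°, or 7.1 mm of lift, against the full 7 mm of the lobe. The gripper is clear of everything, so I'm handing in.

Run:
```python
from bench import job,env
print(job.job_done(), env.observe()["t"])
```

```text
the job is handed in; nothing more can be done
the job is handed in; nothing more can be done
```

I slid the gauge up to the cam until its plunger was pushed in about 2.9 mm, with the needle at about 66°. Then I turned the crank about 160°, roughly 25° past the highest reading, to find where the needle matched on both sides. I came back and settled midway between those two points, then let go. The job is handed in at about 20 s of the 72 s allowed.

**Last checks:**
- **Lift:** tail to tip, the needle moved about 163° from base circle to where it is now. That is about 7.1 mm, against the lobe's 7 mm.
- **Peak position:** the two matching points were at crank angles of 137.1° and 167.3° from straight up, which puts the peak at 152.3°. The crank was left at about 152.6° by the gripper's position, and I trust this to about 1–2°.
- **Forces:** the readings printed after each move showed no more than about 10 N on any axis. The grips were 12–15 N.
- **Surroundings:** in the last wrist picture the parts in view lay as before, and the gripper was clear of everything.

**Disagreements:**
- **Needle reading:** my automatic reader showed about 217° at the end, against about 226–228° read directly. The raised hub pulls it off by roughly the same amount each time, so the matching-points comparison still holds.
- **Crank angle:** the last camera measurement of the handle gave about 151° instead of 152.6°, which is within the calibration error.
- **After release:** the automatic reading dropped by about 0.8° in both views. I took this as noise, but a very slight shift of the crank is possible.

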